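# Press the pit template onto a half bao board, then hold it open

## Task

Check the carved half board in its nest: throw the toggle clamp's handle over centre so that its rubber foot locks down on the hinged cedar pit template and presses the plugs into the pits, then throw the clamp fully back. Now lift the template by its tongue and finish with the gripper still holding it open at 60 degrees from the board, so I can see which pits have rubbed; it falls shut if let go, so never let it drop. Leave the soapstone bowl, the wedge and the burnisher where they lie.

Things in the scene. Friction and masses are not known exactly. Their poses are not given: they have to be found in the camera images.
- jig: The check nest, screwed to the bench: dull brown plywood base 270 (x) by 370 (y) by 18 mm, from y -230 to +140. Origin on the bench surface under the centre of the dark 190 x 190 x 28 mm half board (4 x 4 pits), which is fast in the nest. Its x runs along the template's hinge; its y points from the template's tongue and the clamp towards the hinge; z up. Positions below, in mm, are in this frame.
- handle_grip (a point): Point to take the clamp's handle: on the axis of its round black grip (18 mm thick, 80 mm long), 30 mm short of the end. Its z runs along the handle to the end. The handle swings in the plane x = -65. This point's y, z: fully back -264, 85 (start, grip nearly level); -251, 120; -229, 148; -195, 172; -156, 183; dead centre -127, 183; locked -117, 182 (stop, leaning 12 deg to the work).
- clamp_arm (a joint): Clamp arm angle, rad: 0 fully back on its stop (start), 1.50 dead centre, 1.47 locked. The handle drives it by a four-bar linkage. Let go below 0.7 it drops back, above 1.0 it comes to rest at 1.44 (foot on the template, handle point at y -152): NOT locked. From there the handle takes 5 to 10 N, best pushed with closed fingers (a pinched grip turns and slips), then snaps to its stop and stays; the same back.
- foot (a point): Middle of the underside of the clamp's round rubber foot (18 mm across, sprung a few mm), at x -65, y -75, z 61 on the template's top when the clamp is locked; thrown back it is at about y -134, z 132. Steel clamp, pivot at x -65, y -145, z 63, with its base on the nest's plywood.
- tongue (a point): Point to take the template's lifting tongue: centre of a flat tab 28 mm wide (jig x), 15 mm thick and 65 mm long that sticks out from the template's free edge, this point 40 mm from that edge and 25 mm from the tab's end; shut, it is at x 65, y -140, z 53.5. Frame turns with the template. Below it is the plywood base at z 18. The tab turns between the fingers.
- template_hinge (a point): Middle of the template's hinge axis, at x 0, y 102, z 46; the axis runs along jig x.
- template (a joint): Angle of the cedar pit template above the half board, in rad: 0 shut (start), 1.047 is the wanted 60 degrees. A 200 x 200 x 15 mm pale leaf with 16 domed plugs beneath, 0.25 to 0.45 kg; its free hinge holds nothing, so it falls shut from any angle below 90 degrees. Under the locked clamp it cannot be lifted.
- bowl: Bystander: carved soapstone bowl, 116 mm across, 50 mm high; origin under its centre. Leave it alone.
- wedge: Bystander: galvanised steel splitting wedge lying flat, 160 x 44 x 32 mm; origin under its centre, x along it to the thin end. Leave it alone.
- burnisher: Bystander: flat bone burnisher, 153 x 22 x 14 mm; origin under its centre, x along it. Leave it alone.

How it is judged:
By the outcome, as a careful person would: the job done as asked, in the order asked, and still so for the second after the job is handed in, while the arm keeps its last pose, push and grip.
It also fails if it takes over 64 s, if anything falls off the work surface, if the arm or the gripper's body presses on something with over 40 N, if the wrist force passes 120 N, or if a joint passes its speed limit or range.

## Robot

A 7-joint arm with a two-finger parallel gripper is mounted at the origin on the work surface. World frame = base frame: x ahead of the robot, y to its left, z up, the work surface at z = 0. Lengths are in m, angles in rad, forces in N, time in s.
With the tool pointing down it reaches from about 0.425 to 0.925 m from the base axis. Payload 6.8 kg.
Tool frame: the origin (TCP) lies where the fingers leave the gripper's body, on its centre line; the fingertips stand 80 mm ahead of it and the grasp point (between the pads) lies 61 mm ahead of it; z points along the fingers, y is the direction in which the jaws open and shut (so a half turn about z gives the same grasp; the last joint's range is limited). The gripper opens to 88 mm and grips with 3 to 60 N. Pads are 20 mm wide; open, the fingers measure 115 mm over their backs; the gripper's body (75 mm by 178 mm) begins 61 mm behind the grasp point.
Start: joints at [1.109, 0.477, 0.022, 1.555, -0.011, 1.109, -0.083], TCP at [0.234, -0.633, 0.303] pointing down, gripper open.
Joint ranges: [-2.96, 2.96], [-0.34, 2.1], [-1.41, 1.46], [0.24, 2.44], [-1.37, 4.51], [0.17, 1.92], [-2.96, 2.96]. Speed limits (rad/s): [2.39, 2.39, 3.14, 3.14, 3.14, 3.14, 3.14].

## Interface

Orientations are given as a unit quaternion [w, x, y, z].
In Python, from rig import r, cams, hand_in gives the robot as it stands. Calls block until the motion is done:
- r.movep(position, orientation): joint-space move of the TCP to a pose.
- r.servo_line(position, frame=None, speed=0.15, until_force=None): straight line of the TCP; frame=None keeps the orientation; speed is the mean speed in m/s. With until_force (N) it stops when the force on the tool has changed by that much, and returns True; else False.
- r.set_joints(angles): joint-space move.
- r.grip(opening, grip_force=None): opening from 0.0 (shut) to 1.0 (fully open); grip_force is the grip in N (None keeps the last); returns when the fingers have stopped.
- r.pause(seconds).
- r.inverse_kinematics(position, orientation): joint angles nearest the present ones, or None.
- r.observe(): the state.
- cams.snapshot(name): name is "scene" or "top"; returns the picture (420x560x3 uint8, blue, green, red); there is no depth.
- cams.get_calibration(name): a dict with "intrinsics" (3x3 intrinsics, pixels), "k1" (the pictures are not rectified: a ray, as slopes to the right and down, at radius r is drawn at 1 + k1 r^2 times it, then the intrinsics apply), "cam_to_world" (4x4, takes a point from camera to world coordinates). Camera axes: x right, y down, z forward; pixel columns grow to the right and rows downward; lengths in m; the calibration is good to about 2 mm. A picture is of the moment at which its call begins. get_calibration takes no time and is no camera call.
A pose or a line that the arm cannot do raises r.IKError and nothing moves.
- hand_in(): hands the job in, once; it reports no verdict.
Trained networks look in the newest picture that a camera, given by its name, has taken for a name from the list of things; names that differ only in an ending like _2 or _b are one class to them, and where a whole thing is asked for, a point or a joint stands for the part that bears it (a point fixed in the world has none). Each returns a list of dicts, best first, with "score" (0 to 1); they miss things now and then, are a little off and sometimes report something else, mostly with a low value. They report only what shows in the picture. A call takes as long as a camera call.
- cams.recognise(name, camera): "xy" ([column, row] in pixels, amid what is visible of it).
- cams.regions_of(name, camera): "region" (420x560 bool, what is visible of it) and "xy" ([column, row] in pixels, amid what is visible of it).
- cams.tip_of(name, camera): "xy" ([column, row] in pixels: a listed point, or the origin of a listed thing).
The state is a dict: "clock": time; "joints": joint angles; "joint_vel": joint speeds; "joint_torque": joint torques, N m; "eef_pos": TCP position; "eef_rot": TCP orientation; "wrist_force": force on the tool from outside, world axes, zero at the start; "ft_torque": the same for the moment, N m; "finger_gap": opening from 0.0 (shut) to 1.0 (fully open).
Only numpy, scipy, OpenCV 4.12 (cv2) and the standard library are available. Lean on these libraries where they do the work, as an engineer would, in place of code of your own. Each camera call takes 0.05 s, during which the arm holds its last target.

## Working session

There is one attempt and no reset: what is moved stays moved. The work goes in short steps, each a Python script; the robot and the scene stay as the last script left them, time stands still between calls to the robot, and variables do not carry over. Pictures are saved under pics/ and viewed, and the job is handed in when it is done.

```bash
ls; mkdir -p pics
python3 - <<'E'
from rig import r,cams
import cv2,numpy as np
for n in("scene","top"):
    im=cams.snapshot(n); cv2.imwrite(f"pics/{n}0.png",im)
    c=cams.get_calibration(n); print(n,np.round(c["intrinsics"],1).tolist(),c["k1"],np.round(c["cam_to_world"],3).tolist())
    for t in("jig","handle_grip","foot","tongue","template_hinge","bowl","wedge","burnisher"):
        print(t,[(round(d["score"],2),np.round(d["xy"]).tolist()) for d in cams.tip_of(t,n)][:3])
print(r.observe())
E
```

```text
pics
scene [[480.2, 0.0, 278.3], [0.0, 480.2, 212.1], [0.0, 0.0, 1.0]] -0.09457482576329021 [[0.742, 0.348, -0.572, 1.312], [0.67, -0.407, 0.621, -0.789], [-0.017, -0.844, -0.536, 0.803], [0.0, 0.0, 0.0, 1.0]]
jig [(0.57, [305.0, 230.0]), (0.43, [256.0, 208.0])]
handle_grip [(0.82, [222.0, 248.0])]
foot [(0.55, [257.0, 209.0])]
tongue [(0.86, [295.0, 253.0])]
template_hinge [(0.87, [320.0, 206.0]), (0.49, [220.0, 248.0])]
bowl [(0.67, [324.0, 176.0])]
wedge [(0.73, [189.0, 329.0])]
burnisher [(0.82, [128.0, 291.0]), (0.71, [222.0, 250.0])]
top [[474.5, 0.0, 282.3], [0.0, 474.5, 215.8], [0.0, 0.0, 1.0]] 0.041312800391805515 [[0.02, -0.998, 0.051, 0.476], [-1.0, -0.02, 0.011, 0.006], [-0.01, -0.052, -0.999, 1.489], [0.0, 0.0, 0.0, 1.0]]
jig [(0.78, [260.0, 198.0])]
handle_grip [(0.54, [349.0, 215.0])]
foot [(0.42, [306.0, 217.0])]
tongue [(0.82, [303.0, 176.0])]
template_hinge [(0.88, [223.0, 204.0]), (0.44, [161.0, 253.0])]
bowl [(0.74, [159.0, 252.0])]
wedge [(0.74, [404.0, 193.0])]
burnisher [(0.91, [413.0, 263.0]), (0.53, [404.0, 192.0])]
{'clock': 0.9, 'joints': array([ 1.10892494,  0.47698474,  0.0224031 ,  1.55539185, -0.01148667,
        1.1092743 , -0.08310692]), 'joint_vel': array([-5.00722318e-04,  2.50787505e-03,  3.10570209e-04,  3.23705412e-04,
       -9.20890352e-05,  2.44229943e-04, -1.18323728e-03]), 'joint_torque': array([ 1.43782381e-03, -5.82710481e+01,  1.53342180e+00, -2.72932541e+01,
       -5.44730597e-02,  9.94951028e-03, -9.38881612e-06]), 'eef_pos': array([ 0.2338561 , -0.63322247,  0.30267766]), 'eef_rot': array([3.39505908e-05, 9.84398652e-01, 1.75952528e-01, 9.32209808e-06]), 'wrist_force': array([ 0.10728538, -0.20737425, -0.61843101]), 'ft_torque': array([ 0.05776825,  0.01478553, -0.05062512]), 'finger_gap': 0.9989430872489677}
```

View pics/scene0.png

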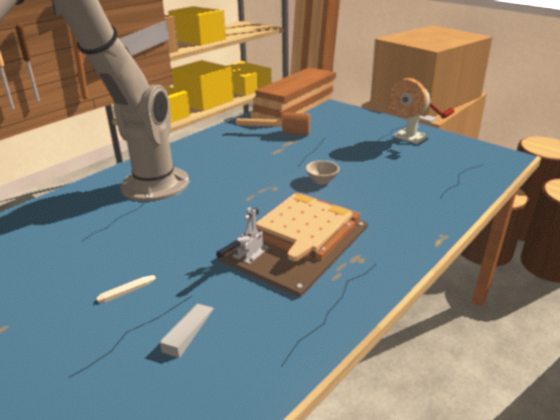

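View pics/top0.png

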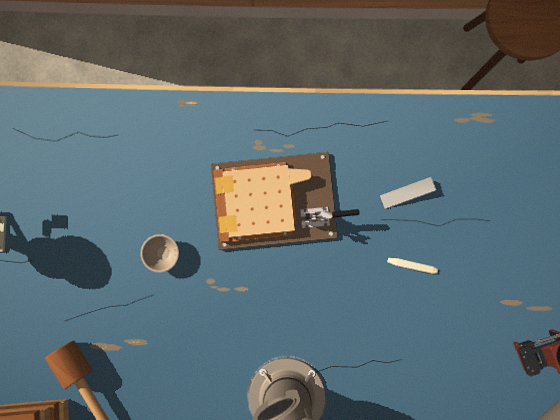

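```bash
cat > h.py <<'E'
import numpy as np
from scipy.optimize import least_squares
from scipy.spatial.transform import Rotation as R
def proj(cal,P):
    T=np.linalg.inv(cal["cam_to_world"]); p=np.atleast_2d(P)@T[:3,:3].T+T[:3,3]
    s=p[:,:2]/p[:,2:]; s=s*(1+cal["k1"]*(s**2).sum(1,keepdims=True))
    K=np.array(cal["intrinsics"]); return s@K[:2,:2].T+K[:2,2]
def j2w(q,P):
    P=np.atleast_2d(P)/1000.; c,s=np.cos(q[2]),np.sin(q[2])
    return np.c_[q[0]+c*P[:,0]-s*P[:,1], q[1]+s*P[:,0]+c*P[:,1], P[:,2]]
E
python3 - <<'E'
from rig import r,cams
from h import *
import cv2
ct=cams.get_calibration("top");cs=cams.get_calibration("scene")
J=np.array([[135,-230,18],[135,140,18],[-135,140,18],[-135,-230,18],[65,-140,53.5],[0,102,46],[-65,-264,85.]])
top=np.array([[329,153],[213,164],[219,250],[340,240],[303,176],[223,204],[349,215.]])
sc=np.array([[298,290],[367,228],[np.nan]*2,[219,257],[295,253],[320,206],[222,248.]])
w=np.array([2,2,2,2,.6,.6,.3])
def f(q,both=True):
    W=j2w(q,J); a=(proj(ct,W)-top)*w[:,None]; b=(proj(cs,W)-sc)*w[:,None]*both
    return np.nan_to_num(np.r_[a,b]).ravel()
s=least_squares(f,[.5,.03,.09],loss='soft_l1'); print(s.x); print(np.round(f(s.x).reshape(-1,2),1).tolist())
print(least_squares(lambda q:f(q,False),[.5,.03,.09],loss='soft_l1').x)
np.save("q.npy",s.x)
import numpy as np
for n,c,x0,y0,w_,k in(("top",ct,200,140,170,4.5),("scene",cs,200,180,180,4.4)):
    im=cv2.imread(f"pics/{n}0.png"); h_=int(w_*.75); cr=cv2.resize(im[y0:y0+h_,x0:x0+w_],None,fx=k,fy=k,interpolation=cv2.INTER_CUBIC)
    more=np.array([[65,-165,53.5],[-65,-134,132],[95,95,28],[95,-95,28],[-95,-95,28],[-95,95,28]])
    for p in proj(c,j2w(s.x,np.r_[J,more])):
        cv2.circle(cr,tuple(int(v) for v in (p-[x0,y0]+.5)*k),3,(0,255,0),1)
    cv2.imwrite(f"pics/{n}1.png",cr)
E
```

```text
[0.59177188 0.09327522 0.11734883]
[[0.3, -1.6], [-3.6, -0.4], [-0.0, 0.1], [-3.9, -3.1], [0.0, -0.2], [1.9, 0.5], [0.1, -0.4], [-1.0, 6.0], [-0.6, -11.0], [0.0, 0.0], [-10.5, -4.5], [-0.5, -0.2], [0.6, 0.4], [0.4, 0.6]]
[0.59036894 0.09124591 0.10929703]
```

View pics/top1.png

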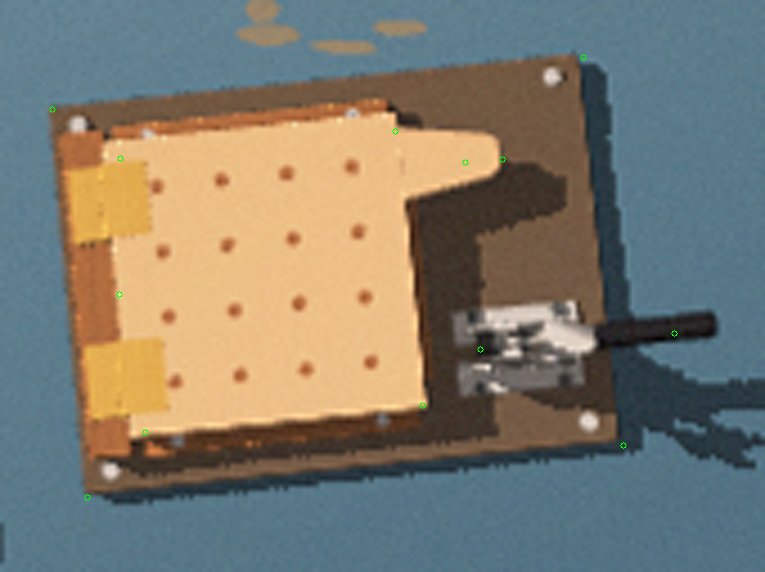

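View pics/scene1.png

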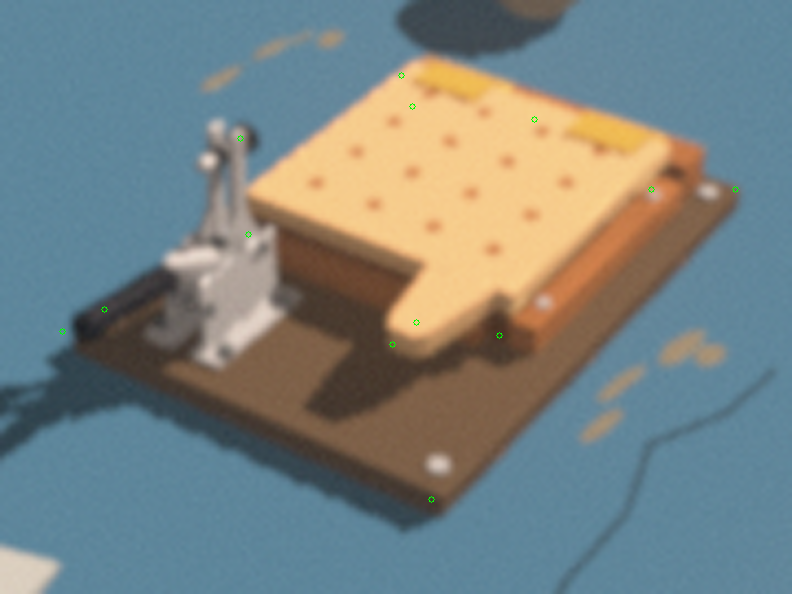

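Run:
```python
from rig import r,cams
from h import *
import cv2
ct=cams.get_calibration("top");cs=cams.get_calibration("scene")
Jt=np.array([[135,-230,18],[135,140,18],[-135,140,18],[-135,-230,18],[100,-100,61],[-100,-100,61],[65,-165,57.]])
top=np.array([[328.7,151.8],[210.5,163.6],[218.9,249.4],[336.7,237.4],[287.5,164.5],[294.4,230.1],[310.7,174.7]])
Js=np.array([[135,140,18],[-100,-100,61],[100,-100,61],[65,-165,61]])
sc=np.array([[367.3,223.5],[255.8,222.3],[316.2,245.5],[291.2,256.9]])
def f(q):return np.r_[proj(ct,j2w(q,Jt))-top, proj(cs,j2w(q,Js))-sc].ravel()
s=least_squares(f,[.59,.09,.11],loss='soft_l1'); print(s.x); print(np.round(f(s.x).reshape(-1,2),1).tolist())
print(least_squares(lambda q:f(q)[:14],[.5,.03,.09],loss='soft_l1').x)
print(least_squares(lambda q:f(q)[14:],[.5,.03,.09],loss='soft_l1').x)
np.save("q.npy",s.x)
N=np.array([[-65,-264,85],[-65,-234-64,85],[-65,-134,132],[-65,-75,61]])
print(j2w(s.x,N)); 
J=np.r_[Jt,[[-100,100,61],[100,100,61],[135,-230,0],[-135,-230,0]]]
for n,c,x0,y0,w_,k in(("top",ct,200,140,170,4.5),("scene",cs,200,180,180,4.4)):
    im=cv2.imread(f"pics/{n}0.png"); h_=int(w_*.75); cr=cv2.resize(im[y0:y0+h_,x0:x0+w_],None,fx=k,fy=k,interpolation=cv2.INTER_CUBIC)
    for p in proj(c,j2w(s.x,np.r_[J,N])):
        cv2.circle(cr,tuple(int(v) for v in (p-[x0,y0]+.5)*k),3,(0,255,0),1)
    cv2.imwrite(f"pics/{n}2.png",cr)
```

```text
[0.5940284  0.09626757 0.1194554 ]
[[-0.6, -0.5], [-0.3, -0.4], [-0.8, -0.0], [0.5, 0.1], [0.3, -0.1], [-0.0, 0.0], [-0.5, -0.8], [0.6, -1.2], [-1.6, 0.9], [-0.7, 1.5], [-1.0, -1.7]]
[0.59335957 0.0955985  0.11863371]
[0.59533494 0.09802315 0.11807912]
[[ 0.56095289 -0.17359723  0.085     ]
 [ 0.56500472 -0.20735494  0.085     ]
 [ 0.54546059 -0.04452365  0.132     ]
 [ 0.53842948  0.01405589  0.061     ]]
```

View pics/top2.png

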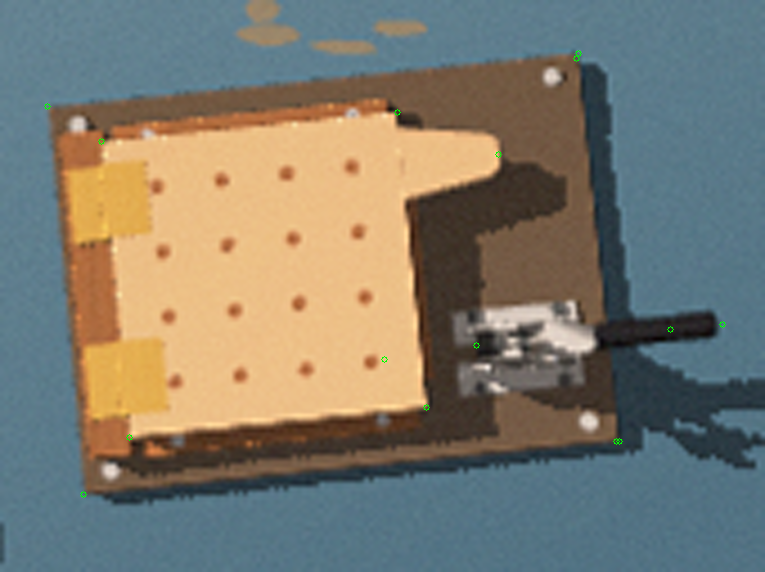

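View pics/scene2.png

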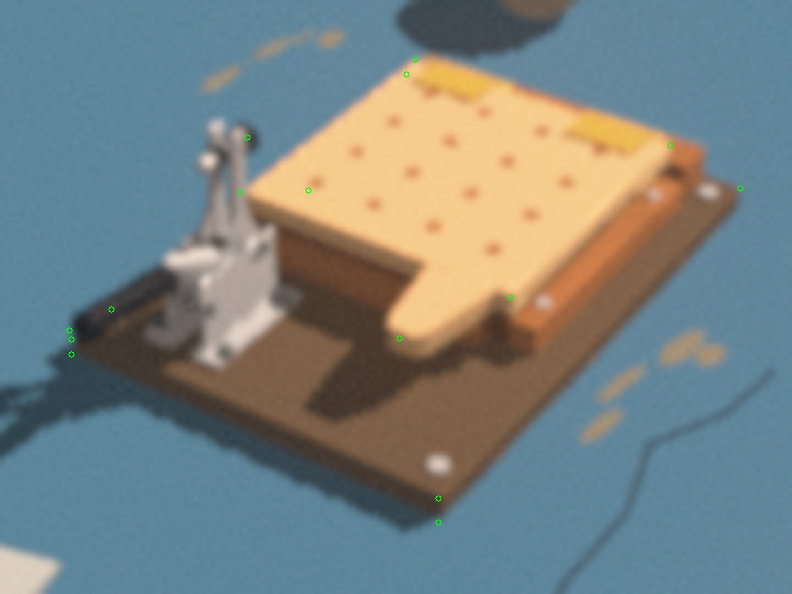

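```bash
cat >> h.py <<'E'
q=np.load("q.npy") 
Rj=R.from_euler('z',q[2])
def quat(sign=1,tilt=0):
    # tool y=sign*jig x, z down, tilt: rotate about jig x (rad)
    M=np.array([[sign,0,0],[0,sign,0],[0,0,-1.]])   # rows: x_tool,y_tool,z_tool placeholder
    y=np.array([sign,0,0.]); z=np.array([0,0,-1.]); x=np.cross(y,z)
    o=Rj*R.from_euler('x',tilt)*R.from_matrix(np.c_[x,y,z])
    return o.as_quat(scalar_first=True)
def tcp(P,sign=1,tilt=0,ahead=.061):
    o=quat(sign,tilt); z=R.from_quat(o,scalar_first=True).apply([0,0,1])
    return j2w(q,P)[0]-ahead*z, o
E
python3 - <<'E'
from rig import r
from h import *
for s in(1,-1):
  for t in (0,.4,-.4):
   for P in([-65,-264,85],[-65,-264,180],[-65,-195,172],[-65,-117,182],[65,-140,53],[65,-20,262]):
    k=r.inverse_kinematics(*tcp(P,s,t)); print(s,t,P,None if k is None else np.round(k,2).tolist())
E
```

```text
1 0 [-65, -264, 85] [0.54, 0.57, -0.46, 1.87, 0.35, 0.78, 0.02]
1 0 [-65, -264, 180] [0.57, 0.44, -0.49, 1.8, 0.25, 0.95, 0.1]
1 0 [-65, -195, 172] [0.5, 0.42, -0.53, 1.87, 0.26, 0.92, -0.04]
1 0 [-65, -117, 182] [0.4, 0.39, -0.58, 1.9, 0.26, 0.93, -0.18]
1 0 [65, -140, 53] [0.35, 0.76, -0.57, 1.65, 0.5, 0.88, -0.3]
1 0 [65, -20, 262] [0.24, 0.53, -0.67, 1.52, 0.34, 1.21, -0.37]
1 0.4 [-65, -264, 85] [0.76, 0.7, -0.54, 1.72, -0.03, 0.96, 0.44]
1 0.4 [-65, -264, 180] [0.77, 0.58, -0.56, 1.67, -0.08, 1.12, 0.43]
1 0.4 [-65, -195, 172] [0.73, 0.55, -0.61, 1.77, -0.09, 1.03, 0.35]
1 0.4 [-65, -117, 182] [0.62, 0.48, -0.61, 1.84, -0.15, 0.98, 0.27]
1 0.4 [65, -140, 53] [0.52, 0.84, -0.6, 1.57, 0.05, 0.91, 0.17]
1 0.4 [65, -20, 262] [0.41, 0.57, -0.66, 1.52, -0.07, 1.14, -0.02]
1 -0.4 [-65, -264, 85] [0.2, 0.53, -0.29, 1.98, 0.81, 0.79, -0.54]
1 -0.4 [-65, -264, 180] [0.34, 0.41, -0.45, 1.92, 0.72, 0.97, -0.41]
1 -0.4 [-65, -195, 172] [0.24, 0.41, -0.49, 1.95, 0.72, 1.0, -0.54]
1 -0.4 [-65, -117, 182] [0.19, 0.42, -0.6, 1.93, 0.71, 1.1, -0.67]
1 -0.4 [65, -140, 53] [0.03, 0.73, -0.36, 1.69
[... 600 characters left out ...]
0.46, 1.17, -2.38]
-1 0.4 [-65, -195, 172] [0.21, 0.48, 0.1, 1.8, -0.47, 1.08, -2.46]
-1 0.4 [-65, -117, 182] [0.14, 0.41, 0.03, 1.87, -0.47, 1.02, -2.58]
-1 0.4 [65, -140, 53] [0.09, 0.76, 0.06, 1.61, -0.53, 0.96, -2.53]
-1 0.4 [65, -20, 262] [-0.02, 0.48, -0.02, 1.55, -0.42, 1.17, -2.88]
-1 -0.4 [-65, -264, 85] [-0.84, 1.01, 1.26, 2.05, -0.9, 0.72, -2.17]
-1 -0.4 [-65, -264, 180] [-0.88, 0.77, 1.28, 1.99, -0.52, 0.78, -2.43]
-1 -0.4 [-65, -195, 172] [0.72, 0.67, -1.18, 1.92, 1.04, 1.33, 2.37]
-1 -0.4 [-65, -117, 182] [-1.11, 0.62, 1.13, 2.01, -0.21, 0.82, -2.94]
-1 -0.4 [65, -140, 53] [0.5, 1.08, -1.2, 1.66, 1.34, 1.51, 2.24]
-1 -0.4 [65, -20, 262] [0.31, 0.78, -1.19, 1.5, 1.0, 1.65, 2.31]
```

Run:
```python
from rig import r,cams
from h import *
import cv2
r.grip(0.5)
r.movep(*tcp([-65,-264,190]))
r.servo_line(tcp([-65,-264,85])[0],speed=.15,until_force=8)
print(r.observe()["eef_pos"]-tcp([-65,-264,85])[0])
r.grip(0,25); o=r.observe(); print(o["finger_gap"]*88,o["wrist_force"],o["clock"])
r.servo_line(tcp([-65,-260,100])[0],speed=.08)
print(r.observe()["wrist_force"])
cv2.imwrite("pics/s3.png",cv2.resize(cams.snapshot("scene")[130:310,150:390],None,fx=3,fy=3,interpolation=cv2.INTER_CUBIC))
```

```text
[ 0.00060031 -0.0001131   0.00076176]
17.592469510755006 [ 0.89005922 -0.05694514  0.59666746] 5.15
[ 1.16104073  1.69570664 -0.74999184]
```

View pics/s3.png

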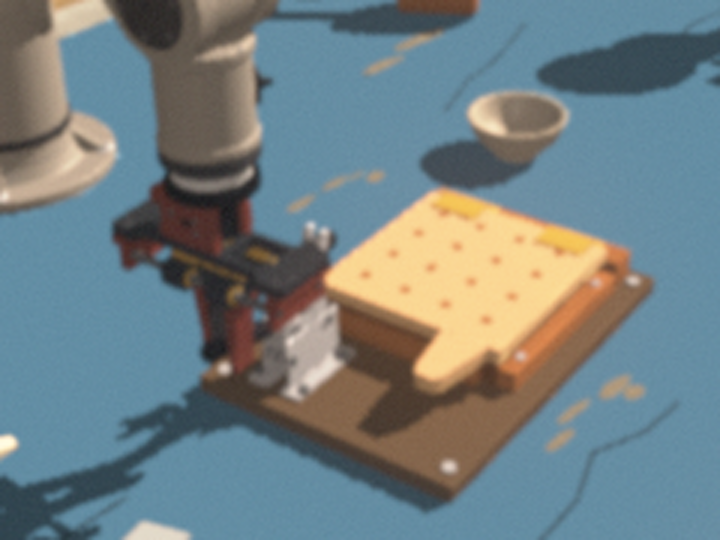

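Jaws stopped at 17.6 mm, which matches the 18 mm grip, so the handle is held. The hand is at about (230,300) in this crop. Next I swing the handle over.

Run:
```python
from rig import r,cams
from h import *
import cv2
for y,z in((-251,120),(-229,148),(-213,161),(-195,172),(-175,179),(-160,182.5)):
    r.servo_line(tcp([-65,y,z])[0],speed=.08)
    o=r.observe(); print(y,np.round(o["wrist_force"],1),round(o["finger_gap"]*88,1),o["clock"])
cv2.imwrite("pics/s4.png",cv2.resize(cams.snapshot("scene")[130:310,150:390],None,fx=3,fy=3,interpolation=cv2.INTER_CUBIC))
```

```text
-251 [ 1.   2.6 -1.9] 17.2 5.9667
-229 [ 0.8  2.8 -0.9] 17.0 6.5583
-213 [ 1.1  1.4 -0.8] 17.9 6.9667
-195 [ 1.5  1.9 -1. ] 17.6 7.3833
-175 [1.1 0.3 2.1] 17.5 7.8
-160 [ 1.1 -0.4  3.2] 17.4 8.1417
```

View pics/s4.png

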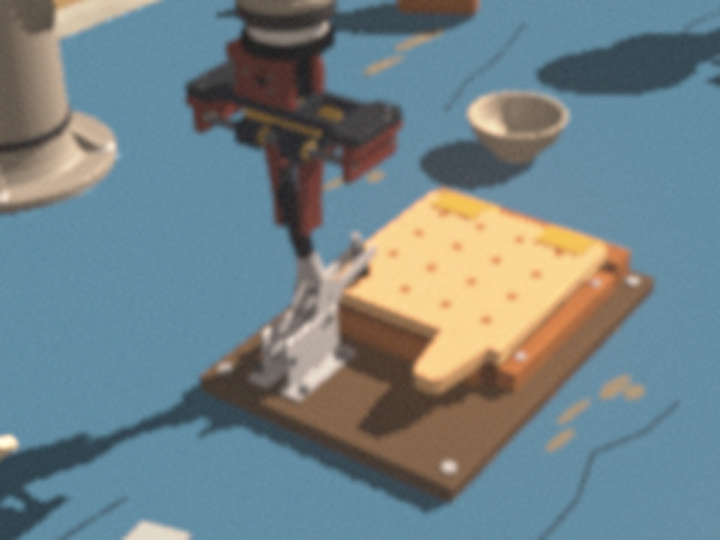

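The handle is upright in the jaws, but the arm (about (350,255)) is still well above the template, so I continue.

Run:
```python
from rig import r,cams
from h import *
import cv2
for y,z in((-150,184),(-142,184)):
    r.servo_line(tcp([-65,y,z])[0],speed=.05,until_force=12)
    o=r.observe(); print(y,np.round(o["wrist_force"],1),round(o["finger_gap"]*88,1),o["clock"])
cv2.imwrite("pics/s5.png",cv2.resize(cams.snapshot("scene")[150:290,190:350],None,fx=4.5,fy=4,interpolation=cv2.INTER_CUBIC))
```

```text
-150 [ 1.1 -0.2  1.9] 17.7 8.5417
-142 [-0.1 -1.6  5.1] 17.3 8.85
```

View pics/s5.png

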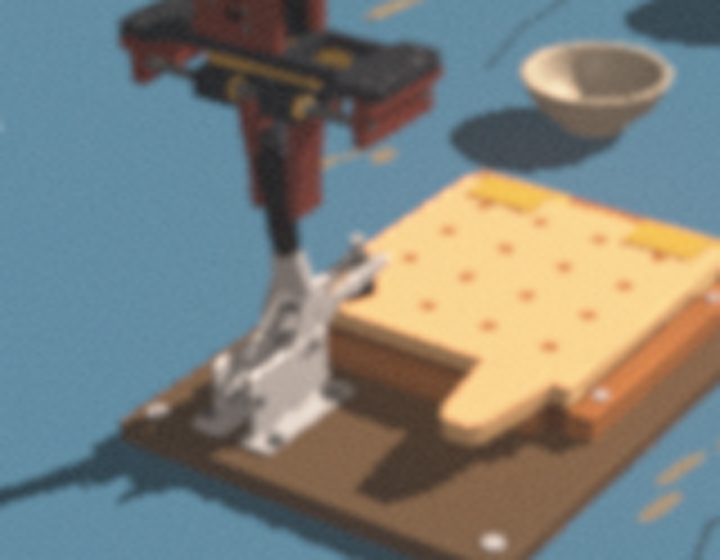

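The arm is nearly down, foot at about (365,285) just above the template edge and past 1.0 rad. I release, then push with closed fingers from behind.

Run:
```python
from rig import r,cams
from h import *
import cv2
r.grip(.5); r.pause(.3)
cv2.imwrite("pics/t6.png",cv2.resize(cams.snapshot("top")[140:267,200:370],None,fx=4.5,fy=4.5,interpolation=cv2.INTER_CUBIC))
r.servo_line(tcp([-65,-146,262])[0],speed=.25)
r.servo_line(tcp([-65,-205,262])[0],speed=.25)
r.grip(0,30)
r.servo_line(tcp([-65,-205,192])[0],speed=.2)
o=r.observe(); print(np.round(o["wrist_force"],1),o["clock"])
cv2.imwrite("pics/s6.png",cv2.resize(cams.snapshot("scene")[150:290,190:350],None,fx=4.5,fy=4,interpolation=cv2.INTER_CUBIC))
```

```text
[ 0.  -0.1  0.2] 11.9917
```

View pics/s6.png

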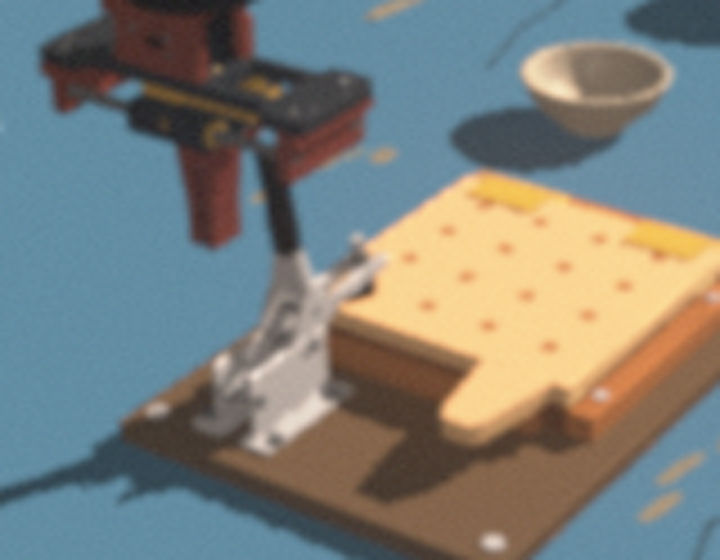

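The handle stands free at (285,200), with the closed fingers behind it at (215,190). Now the push over centre.

Run:
```python
from rig import r,cams
from h import *
import cv2
hit=r.servo_line(tcp([-65,-172,190])[0],speed=.12,until_force=15); print(hit)
for y in range(-168,-123,4):
    hit=r.servo_line(tcp([-65,y,190])[0],speed=.04,until_force=22)
    o=r.observe(); print(y,hit,np.round(Rj.inv().apply(o["wrist_force"]),1),o["clock"])
    if hit: break
cv2.imwrite("pics/s7.png",cv2.resize(cams.snapshot("scene")[150:290,190:350],None,fx=4.5,fy=4,interpolation=cv2.INTER_CUBIC))
```

```text
False
-168 False [-0.2 -1.1  0.6] 12.7167
-164 False [ 0.4 -0.6  0.9] 12.9667
-160 False [ 0.2 -1.   0.8] 13.2167
-156 False [-0.4 -0.7  0.8] 13.4667
-152 False [ 0.7 -0.1  0.3] 13.7167
-148 False [0.2 0.9 0.1] 13.9667
-144 False [-0.7 -0.3  0.5] 14.2167
-140 False [-0.  -0.2 -0.8] 14.4667
-136 False [ 0.4 -5.2 -0.2] 14.7167
-132 False [ 0.2 -9.8 -2.4] 14.9667
-128 False [  1.1 -14.2  -4.2] 15.2167
-124 False [  2.4 -20.1  -5.1] 15.4667
```

View pics/s7.png

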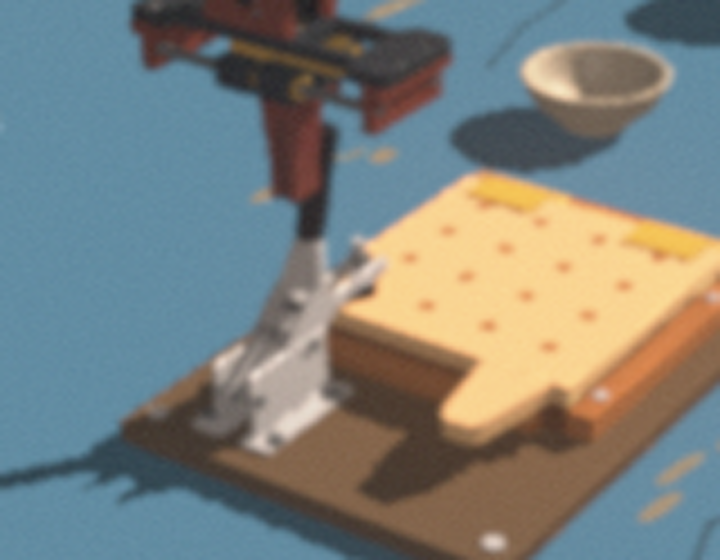

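Run:
```python
from rig import r,cams
from h import *
import cv2
o=r.observe(); print(Rj.inv().apply(o["eef_pos"]-np.r_[q[:2],0])*1000)
r.servo_line(tcp([-65,-175,200])[0],speed=.2); r.pause(.3)
for n in("scene","top"):
    im=cams.snapshot(n);c=cams.get_calibration(n)
    x0,y0=(190,150) if n=="scene" else (240,140); k=4.5
    cr=cv2.resize(im[y0:y0+130,x0:x0+160],None,fx=k,fy=k,interpolation=cv2.INTER_CUBIC)
    for P,col in(([-65,-117,182],(0,255,0)),([-65,-127,183],(0,255,255)),([-65,-152,183],(0,0,255)),([-65,-111,211],(255,0,0))):
        p=proj(c,j2w(q,P))[0]; cv2.circle(cr,tuple(int(v) for v in (p-[x0,y0]+.5)*k),4,col,1)
    cv2.imwrite(f"pics/{n}8.png",cr)
```

```text
[ -65.58456735 -131.59757301  250.3987382 ]
```

View pics/scene8.png

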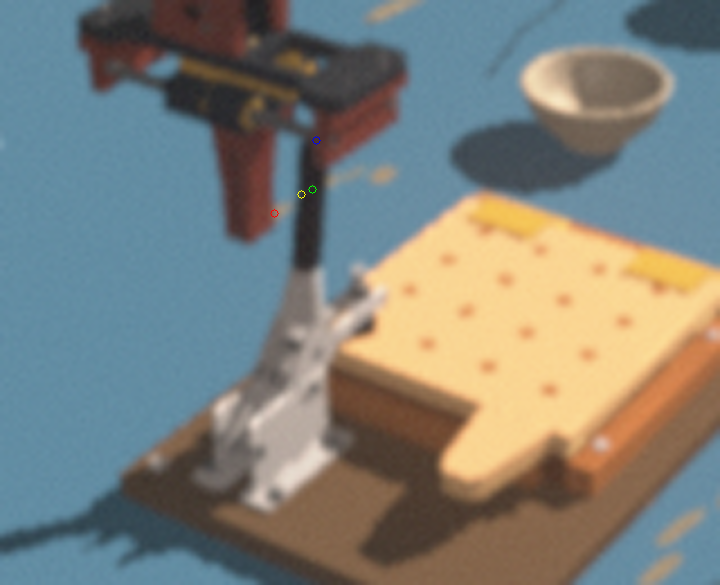

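View pics/top8.png

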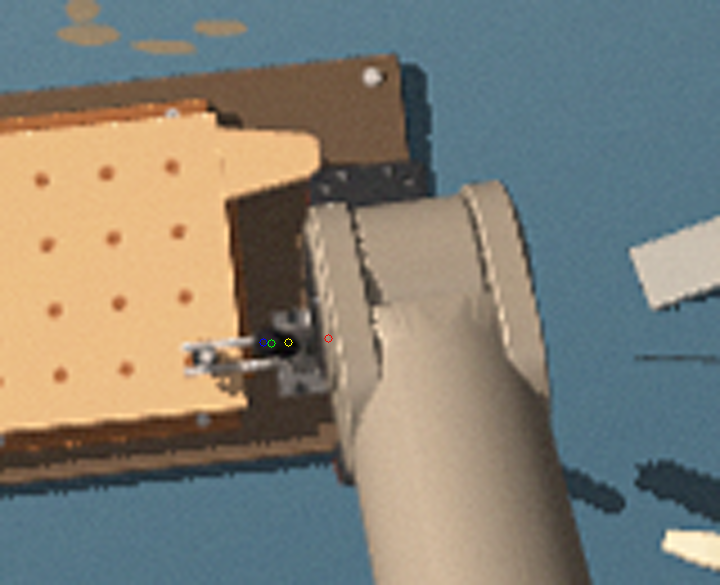

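Run:
```python
from rig import r,cams
from h import *
import cv2
r.servo_line(tcp([-65,-190,275])[0],speed=.3)
im=cams.snapshot("scene");c=cams.get_calibration("scene")
print([(round(d["score"],2),np.round(d["xy"],1).tolist()) for d in cams.tip_of("handle_grip","scene")][:3])
for P in([-65,-117,182],[-65,-127,183],[-65,-135,183.5],[-65,-152,183]): print(P,proj(c,j2w(q,P))[0])
x0,y0,k=225,160,10
cr=cv2.resize(im[y0:y0+60,x0:x0+70],None,fx=k,fy=k,interpolation=cv2.INTER_CUBIC)
for P,col in(([-65,-117,182],(0,255,0)),([-65,-127,183],(0,255,255)),([-65,-152,183],(0,0,255)),([-65,-111,211],(255,0,0)),([-65,-128,213],(255,255,0))):
    p=proj(c,j2w(q,P))[0]; cv2.circle(cr,tuple(int(v) for v in (p-[x0,y0]+.5)*k),4,col,1)
cv2.imwrite(f"pics/s9.png",cr)
```

```text
[(0.72, [256.5, 189.9])]
[-65, -117, 182] [258.89004243 191.54963405]
[-65, -127, 183] [256.53270159 192.82910015]
[-65, -135, 183.5] [254.63165369 193.96478786]
[-65, -152, 183] [250.56217176 196.94308678]
```

View pics/s9.png

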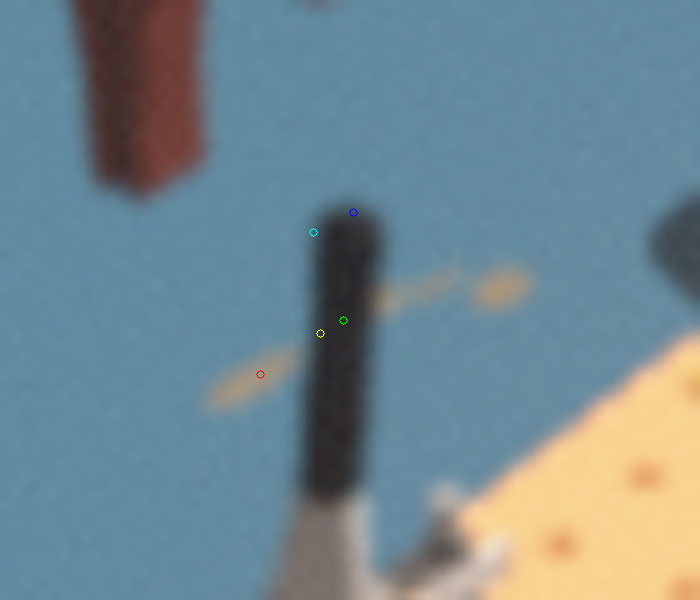

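Locked: the handle axis runs through the green (locked point) and blue (end) markers at about (343,320) and (353,212), and it stayed there untouched. Now I throw it back from the work side.

Run:
```python
from rig import r,cams
from h import *
import cv2
A=np.array([[-264,85],[-251,120],[-229,148],[-195,172],[-156,183],[-127,183],[-117,182.]])
s=least_squares(lambda v:np.hypot(*(A-v[:2]).T)-v[2],[-142,65,120]).x; print(s)
C=s[:2];h=6
def go(th,rho=None,**k):
    t=np.radians(th);rho=rho or s[2]-5
    c=C+rho*np.array([-np.sin(t),np.cos(t)])+9*np.array([np.cos(t),np.sin(t)])
    return r.servo_line(tcp([-65,c[0]+h,c[1]],ahead=.08)[0],**k),c
r.servo_line(tcp([-65,-80,275])[0],speed=.35)
r.servo_line(tcp([-65,-80,193])[0],speed=.3,until_force=15)
print(r.observe()["clock"])
for th in(-14,-8,-4,0,4,8,14,20,28,36,44,52,60,68,75):
    hit,c=go(th,speed=.07 if th<10 else .1,until_force=25)
    o=r.observe(); print(th,np.round(c),hit,np.round(Rj.inv().apply(o["wrist_force"]),1),o["clock"])
    if hit: break
cv2.imwrite("pics/s10.png",cv2.resize(cams.snapshot("scene")[150:290,190:350],None,fx=4.5,fy=4,interpolation=cv2.INTER_CUBIC))
```

```text
[-140.97857549   57.94324969  126.07908855]
17.725
-14 [-103.  173.] False [0.6 0.5 0.4] 18.1167
-8 [-115.  177.] False [0.1 0.1 0.6] 18.45
-4 [-124.  178.] False [ 0.2 -0.4 -0.9] 18.725
0 [-132.  179.] False [-0.  -0.1 -0.7] 19.0
4 [-140.  179.] False [-0.  -0.1  0.2] 19.275
8 [-149.  179.] False [ 0.1 -0.2  0.5] 19.55
14 [-162.  178.] False [-1.   0.4  0.6] 19.825
20 [-174.  175.] False [-0.6 -0.4  0.8] 20.1
28 [-190.  169.] False [ 0.8  0.5 -0.9] 20.4167
36 [-205.  161.] False [-0.  -0.1  0.2] 20.7333
44 [-219.  151.] False [ 0.6 -0.6 -0.3] 21.05
52 [-231.  140.] False [ 0.4  0.1 -0. ] 21.3667
60 [-241.  126.] False [0.3 0.2 0.2] 21.6833
68 [-250.  112.] False [0.3 0.1 0.2] 22.0
75 [-256.   98.] False [ 0.6 -0.2 -0.2] 22.3
```

View pics/s10.png

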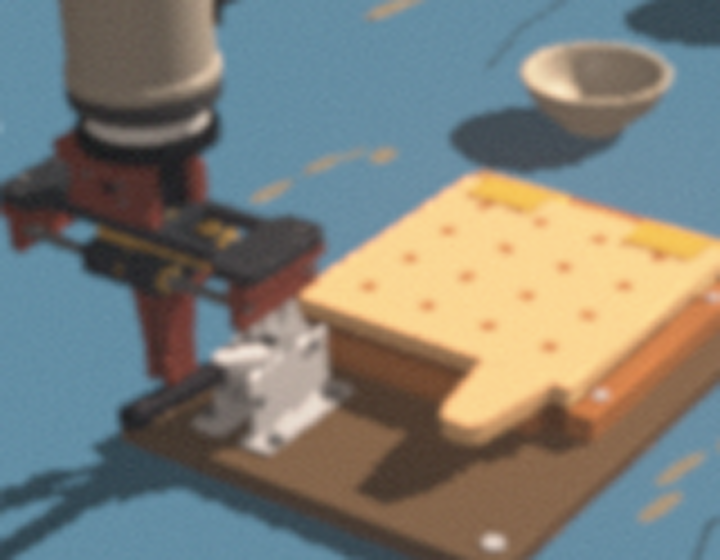

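The handle lies fully back at (170,400) and the foot is off the template. I raise the hand, confirm, and go to the tongue.

Run:
```python
from rig import r,cams
from h import *
import cv2
r.servo_line(tcp([-65,-262,260])[0],speed=.3)
cv2.imwrite("pics/s11.png",cv2.resize(cams.snapshot("scene")[150:290,190:350],None,fx=4.5,fy=4,interpolation=cv2.INTER_CUBIC))
r.grip(.75)
r.movep(*tcp([65,-140,180]))
print(r.servo_line(tcp([65,-140,53.5])[0],speed=.15,until_force=10))
r.grip(0,40); o=r.observe(); print(o["finger_gap"]*88,np.round(Rj.inv().apply(o["wrist_force"]),1),o["clock"],Rj.inv().apply(o["eef_pos"]-np.r_[q[:2],0])*1000)
cv2.imwrite("pics/s12.png",cv2.resize(cams.snapshot("scene")[150:290,190:350],None,fx=4.5,fy=4,interpolation=cv2.INTER_CUBIC))
```

```text
False
27.658320178703924 [ 0.8 -0.7 -1.1] 26.5917 [  65.378598   -139.99995883  114.63492209]
```

View pics/s11.png

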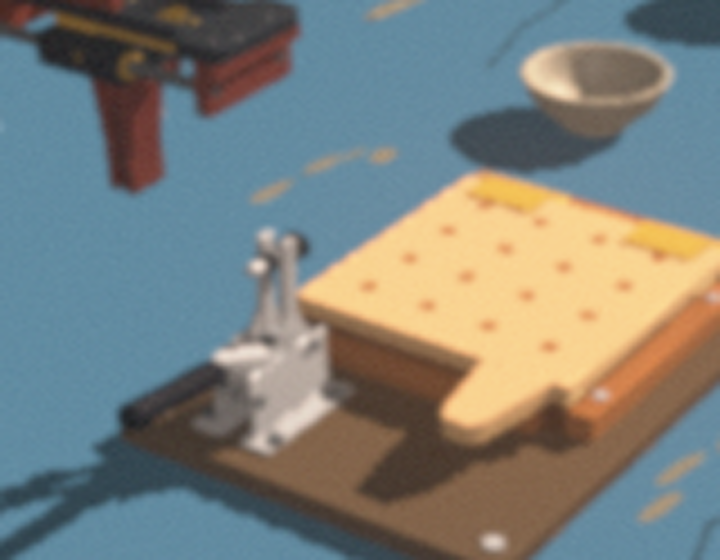

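View pics/s12.png

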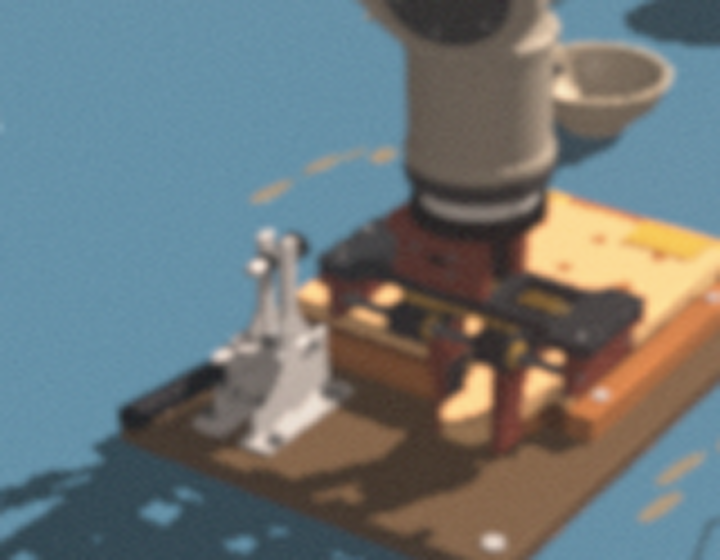

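Clamp fully back with its foot up at (300,245); the tongue is in the jaws (27.7 mm against 28). Lifting along the hinge arc.

```bash
cat >> h.py <<'E'
def tong(deg):
    a=np.radians(deg); return [65,102-242*np.cos(a)+7.5*np.sin(a),46+242*np.sin(a)+7.5*np.cos(a)]
E
python3 - <<'E'
from rig import r,cams
from h import *
import cv2
assert r.inverse_kinematics(*tcp(tong(60))) is not None
for d in list(range(4,60,4))+[60]:
    r.servo_line(tcp(tong(d))[0],speed=.08)
    o=r.observe()
    if d%12==0: print(d,o["finger_gap"]*88,np.round(Rj.inv().apply(o["wrist_force"]),1),o["clock"])
o=r.observe();print(tong(60),Rj.inv().apply(o["eef_pos"]-np.r_[q[:2],0])*1000)
for n in("scene","top"):
    im=cams.snapshot(n);c=cams.get_calibration(n);x0,y0,k=(190,110,3.9) if n=="scene" else (180,120,3.9)
    print([(round(d["score"],2),np.round(d["xy"],1).tolist()) for d in cams.tip_of("tongue",n)][:3], proj(c,j2w(q,tong(60))))
    cr=cv2.resize(im[y0:y0+150,x0:x0+200],None,fx=k,fy=k,interpolation=cv2.INTER_CUBIC)
    a=np.radians(60)
    for X in(-100,100):
      for L in(2,202):
       for t in (0,15):
        P=[X,102-L*np.cos(a)+t*np.sin(a),46+L*np.sin(a)+t*np.cos(a)]
        p=proj(c,j2w(q,P))[0]; cv2.circle(cr,tuple(int(v) for v in (p-[x0,y0]+.5)*k),4,(0,255,0) if t else (255,0,255),1)
    cv2.imwrite(f"pics/{n}13.png",cr)
E
```

```text
12 28.09973841847307 [ 4.6  2.1 -3.6] 27.7167
24 28.17281678047626 [ 5.7  3.  -3.8] 28.7917
36 27.51061923762673 [ 6.7  2.6 -3.7] 29.8667
48 27.722338952425144 [ 6.1  1.1 -3.8] 30.9417
60 27.579095548644112 [ 4.8  0.8 -3. ] 32.0167
[65, np.float64(-12.504809471616738), np.float64(259.3281477158342)] [ 65.05799919 -14.12966501 319.36248658]
[(0.56, [320.9, 161.1])] [[323.73245536 162.02618918]]
[] [[255.80239884 168.86466337]]
```

View pics/scene13.png

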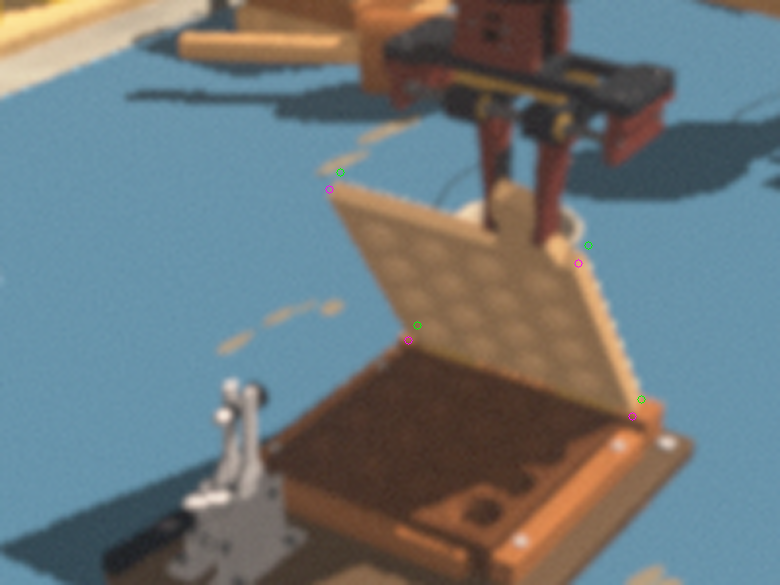

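View pics/top13.png

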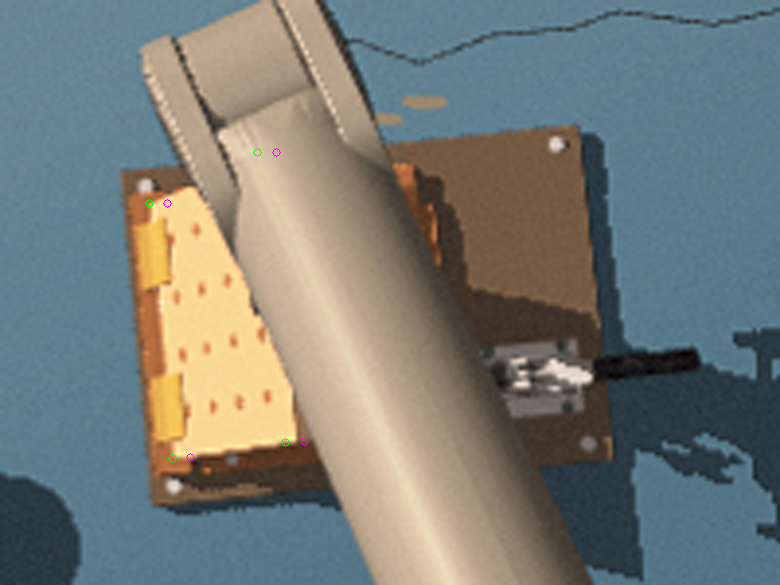

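Run:
```python
from rig import r,cams
from h import *
import cv2
for n,x0,y0 in(("scene",260,145),("top",215,205)):
    im=cams.snapshot(n);c=cams.get_calibration(n);k=11
    cr=cv2.resize(im[y0:y0+50,x0:x0+70],None,fx=k,fy=k,interpolation=cv2.INTER_CUBIC)
    for d,col in((57,(0,0,255)),(60,(0,255,0)),(63,(255,0,0))):
      a=np.radians(d)
      Q=[]
      for t in (0,15):
        P=[-100,102-202*np.cos(a)+t*np.sin(a),46+202*np.sin(a)+t*np.cos(a)]
        p=proj(c,j2w(q,P))[0]; print(n,d,t,p); Q.append(tuple(int(v) for v in (p-[x0,y0]+.5)*k))
        cv2.circle(cr,Q[-1],3,col,1)
    cv2.imwrite(f"pics/{n}14.png",cr)
```

```text
scene 57 0 [272.23578909 161.00883731]
scene 57 15 [274.83469245 156.64971532]
scene 60 0 [274.10293855 157.98926744]
scene 60 15 [276.77920502 153.8181259 ]
scene 63 0 [276.02197816 155.1063265 ]
scene 63 15 [278.76490026 151.13699505]
top 57 0 [261.13303255 232.27807266]
top 57 15 [256.27119798 232.69478439]
top 60 0 [257.66224267 232.57820953]
top 60 15 [252.62112235 233.0180058 ]
top 63 0 [254.07009121 232.89418362]
top 63 15 [248.86724876 233.35562659]
```

View pics/scene14.png

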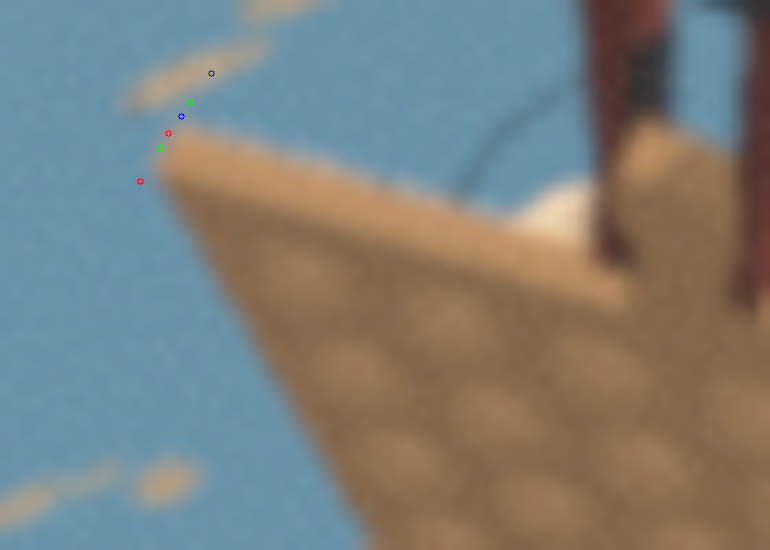

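View pics/top14.png

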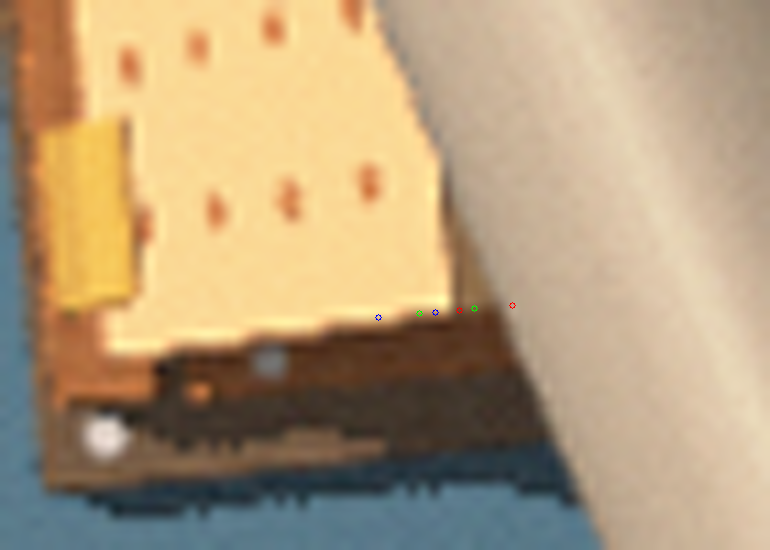

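Both cameras put the leaf at about 58°: the free corner in the top view, at (450,310), lies between the 57° and 60° marks, and the scene view agrees. I correct upward.

Run:
```python
from rig import r,cams
from h import *
import cv2
r.servo_line(tcp(tong(61.8))[0],speed=.04); r.pause(.3)
o=r.observe();p=Rj.inv().apply(o["eef_pos"]-np.r_[q[:2],0])*1000; print(p,np.degrees(np.arctan2(p[2]-61-46,102-p[1]))-1.77,o["finger_gap"]*88,o["wrist_force"],o["clock"])
for n,x0,y0 in(("scene",260,145),("top",215,205)):
    im=cams.snapshot(n);c=cams.get_calibration(n);k=11
    cr=cv2.resize(im[y0:y0+50,x0:x0+70],None,fx=k,fy=k,interpolation=cv2.INTER_CUBIC)
    for d,col in((57,(0,0,255)),(60,(0,255,0)),(63,(255,0,0))):
      a=np.radians(d)
      for t in (0,15):
        P=[-100,102-202*np.cos(a)+t*np.sin(a),46+202*np.sin(a)+t*np.cos(a)]
        p=proj(c,j2w(q,P))[0]
        cv2.circle(cr,tuple(int(v) for v in (p-[x0,y0]+.5)*k),3,col,1)
    cv2.imwrite(f"pics/{n}15.png",cr)
```

```text
[ 65.07339902  -8.10151081 322.56659754] 61.17414320457607 27.85973548282678 [ 5.4130784   1.31167054 -3.03584306] 32.9583
```

View pics/scene15.png

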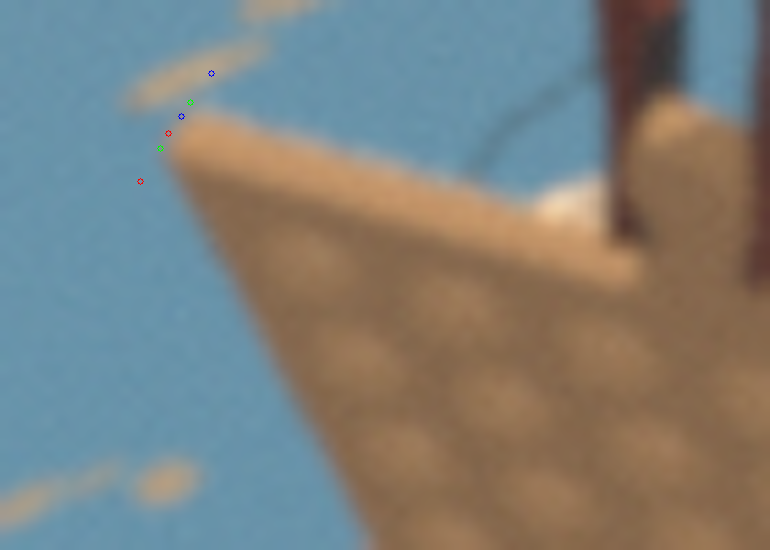

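View pics/top15.png

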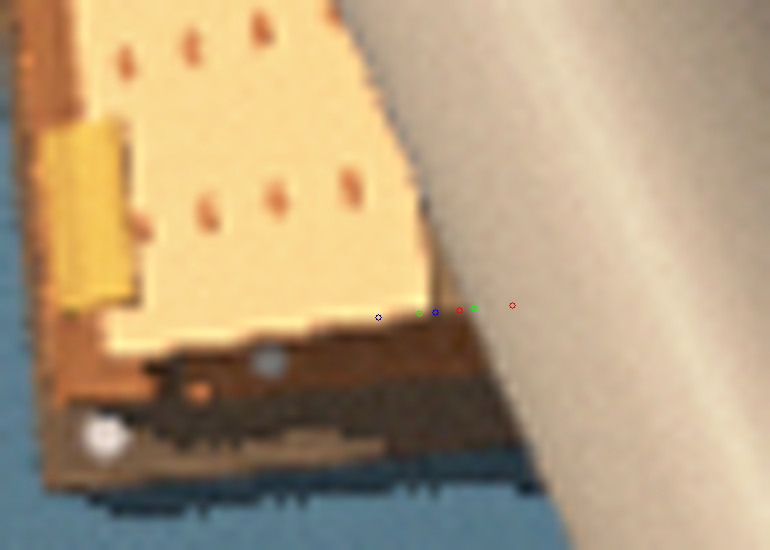

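Run:
```python
from rig import r,cams,hand_in
from h import *
import cv2
cams.snapshot("top")
for t in("bowl","wedge","burnisher"): print(t,[np.round(d["xy"]).tolist() for d in cams.tip_of(t,"top")][:1])
o=r.observe(); print(o["finger_gap"]*88,o["clock"],np.abs(o["joint_vel"]).max())
hand_in()
```

```text
bowl [[164.0, 251.0]]
wedge [[405.0, 190.0]]
burnisher [[412.0, 266.0]]
28.240815163215185 33.2583 0.0018354987411431096
the job is handed in; nothing more can be done
```

The job is done and handed in at 33.3 s of the 64 s allowed. The gripper is still holding the template open at about 60 degrees.

- **Clamp locked:** I swung the handle over in the jaws, then pushed it past dead centre with closed fingers. The last push reached about 20 N against the stop. Backed off, the handle stayed on its locked position in the scene camera.
- **Clamp thrown back:** I pushed it back with closed fingers. The picture shows it fully back, with the foot off the template. My force samples on the way back were near zero, so the 5–10 N needed to unlock it never showed in them. For the lock I rely on the picture.
- **Template open:** It is held by its tongue with a 40 N grip setting, jaws at about 28 mm, which matches the tab's width. It never left the jaws.
- **Opening angle:** The first lift read about 58 degrees in both cameras, so I raised it. My readings now are about 59.2 degrees from the top camera, 59.5–60 from the scene camera, and 61.2 from the tool position. They disagree by about 2 degrees, and I went by the cameras.
- **Bystanders:** The bowl, wedge and burnisher were never approached. They are found within 1–5 pixels of where they started, with the bowl off the most. I did not check that difference further and take it as detector error.

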